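# Scan the air valve's tag and reset it two turns open

## Task

Log and reset the bench air valve: pick up the hand scanner and hold it steady for a full second about 10 cm straight in front of the barcode label, aimed at the label's middle, then lay it flat back on the middle of its rubber mat. Next take the crank grip on the valve's wheel, turn the wheel clockwise (seen from above) until it is fully closed against its stop, and then back it off counter-clockwise by exactly two full turns. Finish with the wheel at rest and your fingers still holding the crank grip, and leave the other things on the bench where they are.

Things in the scene. Friction and masses are not known exactly. Their poses are not given: they have to be found in the camera images.
- valve_unit: Fixed air valve: grey base plate (x -65..85, y -75..195 mm, 12 thick), valve block, level spoked steel wheel and a label plate (at x 40, y 150, top at 135 mm). Origin: on the wheel's upright axis, at the bench. x points away from the side the label faces, y to the label plate's side, z up. Wheel: rim radius 50 mm, rim 12 mm thick at height 70 mm, hub top at 82 mm. Only the wheel moves.
- label (a point): Middle of the barcode label (white, 60 mm wide, 40 mm high along its slope) on its plate, 110 mm above the bench; at x 40, y 150 mm in the valve unit's frame. It faces the unit's -x side and leans back 0.7 rad from upright, so it also looks upward; a level beam suits it.
- wheel (a joint): Turn of the wheel, rad: 0 = fully closed, firm stop; grows counter-clockwise seen from above (opening), 6.283 a turn, up to 28. Starts between 1 and 5.5, light friction (about 2 N at the crank grip), stays where left. At value q the crank grip stands, from the wheel's axis, in the direction pi + q counter-clockwise from the unit's +x.
- crank_grip: Upright black round post on the wheel's rim, 20 mm in diameter, 50 mm high, 50 mm from the wheel's axis. Origin at its centre, 107 mm above the bench; top at 132 mm, free all round and above. It spins freely about its own upright axis, so fingers holding it can keep their orientation while leading it round; its own yaw means nothing.
- scanner: Loose grey hand scanner, about 0.2 kg, 130 mm long in x, lying on the mat. Origin at its centre, half-way up. Handle: x -65..30 mm, 34 mm wide in y, from 18 mm below to 16 mm above the origin; head: x 30..65 mm, 48 mm wide, 36 mm high. The dark window is on the head's +x face, the beam runs along +x. z is up when it lies flat.
- scanner_window (a point): Centre of the scanner's window, where the beam leaves, 65 mm ahead (+x) of the scanner's origin; axes as the scanner's (x along the beam).
- mat: Fixed black rubber mat, 210 mm in x, 130 mm in y, 4 mm thick, on which the scanner lies. Origin: centre of its underside, on the bench. The scanner flat on it has its centre at height 22 mm.
- carton: Bystander: open cardboard carton, 100 x 150 x 60 mm, loose; origin under its centre.
- meter: Bystander: black hand multimeter, 150 x 80 mm, 34 mm high (dial to 44 mm), loose; origin under its centre.
- spool: Bystander: bare metal spool, 60 mm in diameter, 40 mm high, loose; origin under its centre.
- driver: Bystander: screwdriver lying on the bench, loose.
Not all that is in view belongs to the job. Of the things shaped like the scanner, the grey one is meant.

How it is judged:
On the way, in this order (a step that is already met when the one before it is completed fails the run):
1. the scanner, in the fingers, is held steady 4 to 17 cm in front of the label, beam within 15 mm of the label's middle and within 0.9 rad of the unit's x axis, touching no part of the valve (contact force between the fingers and scanner above 1 N and contact force between scanner and valve_unit below 0.5 N and x of label in the frame of scanner_window between 0.04 and 0.17 m and y of label in the frame of scanner_window between -0.015 and 0.015 m and z of label in the frame of scanner_window between -0.015 and 0.015 m and angle between the x axis of scanner and the x axis of valve_unit, either way round below 0.9 rad and x of scanner_window in the frame of valve_unit below 0.01 m and linear speed of scanner below 0.03 m/s and angular speed of scanner below 0.15 rad/s), for 0.8 s.
2. the scanner lies flat on the mat, let go (horizontal distance between scanner and mat below 0.06 m and height (world z) of scanner below 0.027 m and angle between scanner's own z axis and vertical below 0.15 rad and linear speed of scanner below 0.03 m/s and contact force between the fingers and scanner below 0.1 N), for 0.2 s.
3. the wheel is fully closed, against its stop (value of joint wheel below 0.06 rad), for 0.1 s.
At the end, for the whole second after the job is handed in: The wheel stands two full turns (12.57 rad, within 0.2 rad) open from its stop and at rest, with the crank grip still held between the fingers (at least 1 N, grasp point within 35 mm of its centre); the scanner lies flat and still on the mat, its centre within 60 mm of the mat's (value of joint wheel between 12.366 and 12.766 rad and velocity of joint wheel between -0.1 and 0.1 rad/s and contact force between the fingers and crank_grip above 1 N and distance between the grasp point and crank_grip below 0.035 m and horizontal distance between scanner and mat below 0.06 m and height (world z) of scanner below 0.027 m and angle between scanner's own z axis and vertical below 0.15 rad and linear speed of scanner below 0.03 m/s); the arm keeps its last pose, push and grip.
It fails at once if the open cardboard carton is moved by more than 30 mm (distance of carton from where it was at the start of the episode above 0.03 m).
It fails at once if the multimeter is moved by more than 30 mm (distance of meter from where it was at the start of the episode above 0.03 m).
It fails at once if the metal spool is moved by more than 30 mm (distance of spool from where it was at the start of the episode above 0.03 m).
It fails at once if the screwdriver is moved by more than 30 mm (distance of driver from where it was at the start of the episode above 0.03 m).
It also fails if it takes over 72 s, if anything falls off the work surface, if the arm or the gripper's body presses on something with over 40 N, if the wrist force passes 120 N, or if a joint passes its speed limit or range.

## Robot

A 6-joint arm with a two-finger parallel gripper is mounted at the origin on the work surface. World frame = base frame: x ahead of the robot, y to its left, z up, the work surface at z = 0. Lengths are in m, angles in rad, forces in N, time in s.
With the tool pointing down it reaches from about 0.35 to 0.85 m from the base axis. Payload 8.1 kg.
Tool frame: the origin (TCP) lies midway between the tips of the shut fingers; the grasp point (between the pads) lies tcp_to_grasp behind it (tcp_to_grasp is the distance from the TCP to the grasp point, in m); z points along the fingers, y is the direction in which the jaws open and shut (so a half turn about z gives the same grasp; the last joint's range is limited). The gripper opens to 85 mm and grips with 20 to 120 N. Pads are 22 mm wide; open, the fingers measure 114 mm over their backs; the gripper's body (76 mm by 85 mm) begins 54 mm behind the grasp point. The pads swing forward as they close: fully open they stand 13 mm farther back than shut.
Start: joints at [1.062, 0.13, 1.488, -0, 1.523, -0.085], TCP at [0.247, 0.547, 0.231] pointing down, gripper open.
Joint ranges: [-2.96, 2.96], [-0.89, 2.26], [0.02, 2.5], [-1.34, 4.48], [0, 2.73], [-2.66, 2.66]. Speed limits (rad/s): [2.39, 2.39, 2.79, 3.14, 3.14, 3.14].

## Interface

Orientations are given as a unit quaternion [x, y, z, w].
In Python, from plant import read_state, read_camera, hand_in, tcp_to_grasp gives the robot as it stands.
- The arm moves only by the tool apply_moves, never from a script. Its argument "moves" is a list that holds one entry, the list of rows, each a list of 7 numbers: the shift along the tool's x, y, z in units of 0.5 m (1.0 is 0.5 m), then the turn, a rotation vector about the tool's x, y, z in units of 360 degrees (1.0 is 360 degrees), then the opening, from 0 (shut) to 1 (fully open). In form: [[[x, y, z, wx, wy, wz, hand], ...]]. A call has 1 to 8 rows; each row is the pose to reach, as a shift and turn from the pose measured when the call began, along the tool's axes at that moment, turning the shorter way round; what a row does not reach only later rows make up. A row lasts 1/12 s, in which the tool goes at most 41.7 mm and 7.16 degrees, less where a joint would pass 70% of its speed; a pose out of reach is approached as far as the arm can. A call with a number of a shift or a turn outside -1 to 1 is refused whole. A call with a gripper value outside its range is refused whole. The fingers move at their own pace and stop on an object; the grip force is fixed at half the most. Time passes only in rows, so rows that repeat a pose let the fingers close. It gives the time, the measured TCP pose, the force and the opening at its end, in the units of the state.
- read_state(): the state, without advancing time (a new reading comes with each control period).
- read_camera(name): name is "scene" or "top"; returns a dict with "image" (400x640x3 uint8, red, green, blue), "fx", "fy", "cx", "cy" (pixels), "k1" (the pictures are not rectified: a ray, as slopes to the right and down, at radius r is drawn at 1 + k1 r^2 times it, then the intrinsics apply), "R" (3x3) and "t" (3): a world point X has camera coordinates R X + t. Camera axes: x right, y down, z forward; pixel columns grow to the right and rows downward; lengths in m; the calibration is good to about 2 mm. A picture is of the moment at which its call begins. There is no depth.
- hand_in(): hands the job in, once; it reports no verdict.
The state is a dict: "time_s": time; "joints": joint angles; "qvel": joint speeds; "joint_efforts": joint torques, N m; "eef_pos": TCP position; "ee_rot": TCP orientation; "force": force on the tool from outside, world axes, zero at the start; "ft_torque": the same for the moment, N m; "opening": opening from 0.0 (shut) to 1.0 (fully open).
Only numpy, scipy, OpenCV 4.12 (cv2) and the standard library are available. Lean on these libraries where they do the work, as an engineer would, in place of code of your own. Each camera call takes 0.05 s, during which the arm holds its last target. There are 200 camera calls.

## Working session

There is one attempt and no reset: what is moved stays moved. The work goes in short steps, Python scripts to look and compute and a tool call to move; the robot and the scene stay as the last step left them, time stands still between calls to the robot, and variables do not carry over. Pictures are saved under pics/ and viewed, about 8 in all and at most 12, crops included, and the job is handed in when it is done.

Besides the shell and the picture viewer there is one more tool, called after ">>>" as name(argument=value, ...) on one line, values as JSON. apply_moves: Moves the arm, as the interface text tells. Shifts and turns lie within -1 to 1; 1 stands for 0.5 m of shift or 360 degrees of turn. Its arguments: {"type":"object","properties":{"moves":{"type":"array","items":{"type":"array","items":{"type":"array","items":{"type":"number","minimum":-1,"maximum":1}}}}},"required":["moves"]}

```bash
mkdir -p pics; cat > h.py <<'E'
import numpy as np, cv2
from scipy.spatial.transform import Rotation as Ro
from plant import read_state, read_camera, hand_in, tcp_to_grasp
def shot(n,name):
    c=read_camera(n); c={k:(v if k in('k1','fx','fy','cx','cy') else np.array(v)) for k,v in c.items()}
    np.save(f'pics/{name}.npy',c,allow_pickle=True); cv2.imwrite(f'pics/{name}.png',c['image'][:,:,::-1]); return c
def load(name): return np.load(f'pics/{name}.npy',allow_pickle=True).item()
def KD(c): return np.array([[c['fx'],0,c['cx']],[0,c['fy'],c['cy']],[0,0,1.]]),np.array([c['k1'],0,0,0.])
def ray(c,p):
    K,D=KD(c); u=cv2.undistortPoints(np.array([[p]],float),K,D)[0,0]
    d=c['R'].T@np.array([u[0],u[1],1]); return -c['R'].T@c['t'], d/np.linalg.norm(d)
def onz(c,p,z):
    o,d=ray(c,p); return o+d*(z-o[2])/d[2]
def tri(c1,p1,c2,p2):
    o1,d1=ray(c1,p1);o2,d2=ray(c2,p2)
    s=np.linalg.lstsq(np.c_[d1,-d2],o2-o1,rcond=None)[0]; a=o1+s[0]*d1;b=o2+s[1]*d2
    return (a+b)/2,np.linalg.norm(a-b)
def proj(c,X):
    K,D=KD(c); return cv2.projectPoints(np.array(X,float).reshape(-1,1,3),cv2.Rodrigues(c['R'])[0],c['t'],K,D)[0][:,0]
E
python3 - <<'E'
from h import *
print(read_state(),tcp_to_grasp)
for n in('scene','top'):
    c=shot(n,n+'0'); print(n,c['fx'],c['k1'],-c['R'].T@c['t'],c['R'][2])
E
```

```text
{'time_s': 0.0, 'joints': array([ 1.06158294e+00,  1.31191682e-01,  1.48927480e+00, -1.83610882e-05,
        1.52303832e+00, -8.54023593e-02]), 'qvel': array([-0.00103583,  0.00193835, -0.00067919,  0.00072654, -0.0008418 ,
        0.00117865]), 'joint_efforts': array([ 1.77841426e-03, -5.69414377e+01, -5.00543153e+01, -3.38093532e-04,
        1.53535686e-02,  9.25244308e-05]), 'eef_pos': array([0.24645327, 0.54642824, 0.23022869]), 'ee_rot': array([ 2.10322639e-01,  9.77631563e-01, -9.16820673e-04, -2.71313339e-04]), 'force': array([ 0.18468141,  0.03503366, -0.49824083]), 'ft_torque': array([-0.01776081,  0.03304678, -0.01922526]), 'opening': 0.9992899813516102} 0.0187
scene 504.37083481874055 0.03458331253664137 [1.41401736 0.98967404 0.89735934] [-0.51651744 -0.66040735 -0.54504299]
top 388.4138038892006 -0.09405817533003694 [0.43467357 0.01735366 1.29693028] [ 0.16133329 -0.02121108 -0.98667201]
```

View pics/scene0.png

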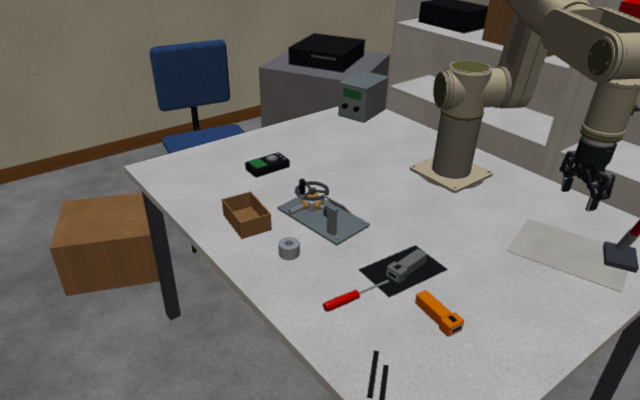

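View pics/top0.png

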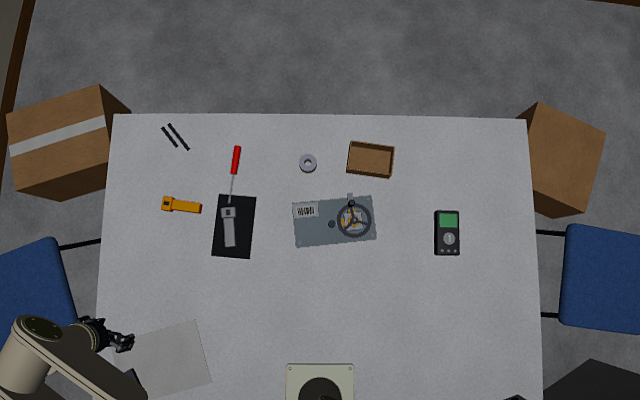

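The top view shows the grey scanner on the mat at about (229,227) with its head up-image (away from the robot). The only look-alike is the orange one at (182,205). The valve wheel is at (354,220), the label at (305,210), and the crank grip near (350,202). Next are close crops for the check.

```bash
python3 - <<'E'
from h import *
t=load('top0')['image'][:,:,::-1]; s=load('scene0')['image'][:,:,::-1]
a=cv2.resize(t[185:265,200:400],None,fx=4,fy=4,interpolation=cv2.INTER_CUBIC)[:300]
b=cv2.resize(s[165:305,265:465],None,fx=4,fy=4,interpolation=cv2.INTER_CUBIC)
cv2.imwrite('pics/c1.png',a); cv2.imwrite('pics/c2.png',b)
E
```

```text
(no output)
```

View pics/c1.png

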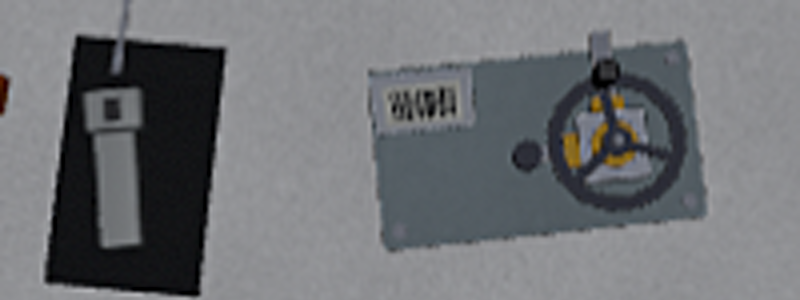

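View pics/c2.png

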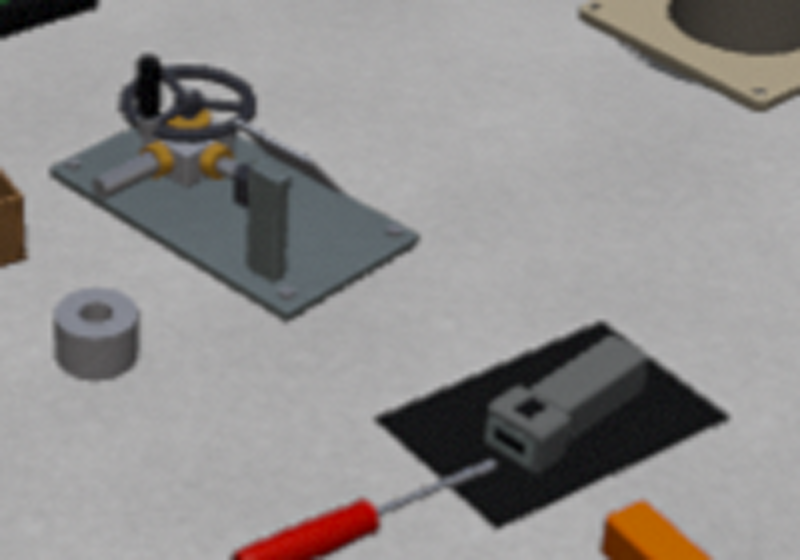

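```bash
python3 - <<'E'
from h import *
T,S=load('top0'),load('scene0')
a=lambda u,v:((u+.5)/4-.5+200,(v+.5)/4-.5+185)
b=lambda u,v:((u+.5)/4-.5+265,(v+.5)/4-.5+165)
P=lambda n,x:print(n,np.round(x,4))
m=np.array([onz(T,a(*p),.004) for p in[(78,37),(226,47),(199,296),(46,283)]]);P('mat',m)
P('mat c',m.mean(0)); P('sides',np.linalg.norm(m-np.roll(m,-1,0),axis=1)); d=(m[0]-m[3])+(m[1]-m[2]);P('mat yaw',np.arctan2(d[1],d[0]))
ms=np.array([onz(S,b(*p),.004) for p in[(498,527),(376,419),(602,322),(728,415)]]);P('mat scene',ms);P('c',ms.mean(0))
v=np.array([onz(T,a(*p),.012) for p in[(369,69),(686,40),(706,214),(388,250)]]);P('base',v);P('sides',np.linalg.norm(v-np.roll(v,-1,0),axis=1))
d=(v[0]-v[1])+(v[3]-v[2]);yaw=np.arctan2(d[1],d[0])-np.pi/2
e=(v[0]-v[3])+(v[1]-v[2]);yaw2=np.arctan2(e[1],e[0]);P('unit yaw',[yaw,yaw2])
R=Ro.from_euler('z',yaw).as_matrix(); o=v.mean(0)-R@[.01,.06,.012];P('unit o',o)
vs=np.array([onz(S,b(*p),.012) for p in[(287,313),(52,168),(418,238)]]);P('base scene: (85,195),(85,-75),(-65,195)',vs)
for n,q in dict(a=[.085,.195,.012],b=[.085,-.075,.012],c=[-.065,.195,.012]).items():P(n,o+R@q)
P('label pred',o+R@[.04,.15,.11]);P('label top ray',onz(T,a(423,103),.11))
P('hub ray top z.082',onz(T,a(619,139),.082))
g,r=tri(T,a(606,67),S,b(149,60));P('grip top',g);P('res',r);P('grip unit',R.T@(g-o))
# scanner
h,r=tri(T,a(113,108),S,b(530,408));P('square on head',h);P('res',r)
h=np.array([onz(T,a(*p),.038) for p in[(96,133),(134,132),(142,245),(101,248)]]);P('handle',h)
hd=np.array([onz(T,a(*p),.04) for p in[(85,91),(143,89),(143,127),(88,132)]]);P('head',hd)
f,r=tri(T,a(143,89),S,b(487,400));P('head front right',f);P('res',r)
f,r=tri(T,a(85,91),S,b(541,433));P('head front left',f);P('res',r)
f,r=tri(T,a(142,245),S,b(612,336));P('handle rear right',f);P('res',r)
f,r=tri(T,a(101,248),S,b(648,357));P('handle rear left',f);P('res',r)
E
```

```text
mat [[0.6565 0.3427 0.004 ]
 [0.6492 0.2168 0.004 ]
 [0.4411 0.2325 0.004 ]
 [0.45   0.3599 0.004 ]]
mat c [0.5492 0.288  0.004 ]
sides [0.1261 0.2087 0.1277 0.2072]
mat yaw -0.079
mat scene [[0.658  0.3483 0.004 ]
 [0.6491 0.221  0.004 ]
 [0.4408 0.237  0.004 ]
 [0.4499 0.3623 0.004 ]]
c [0.5495 0.2922 0.004 ]
base [[ 0.6304  0.0954  0.012 ]
 [ 0.6577 -0.1708  0.012 ]
 [ 0.5115 -0.1857  0.012 ]
 [ 0.4802  0.077   0.012 ]]
sides [0.2676 0.147  0.2646 0.1514]
unit yaw [0.1106 0.1117]
unit o [ 0.5666 -0.1068  0.    ]
base scene: (85,195),(85,-75),(-65,195) [[ 0.6278  0.0991  0.012 ]
 [ 0.656  -0.165   0.012 ]
 [ 0.4843  0.0849  0.012 ]]
a [0.6296 0.0964 0.012 ]
b [ 0.6594 -0.1719  0.012 ]
c [0.4805 0.0799 0.012 ]
label pred [0.5899 0.0467 0.11  ]
label top ray [0.5894 0.0474 0.11  ]
hub ray top z.082 [ 0.5659 -0.1065  0.082 ]
grip top [ 0.6145 -0.091   0.133 ]
res 0.0021
grip unit [0.0493 0.0104 0.133 ]
square on head [0.5908 0.3033 0.0399]
res 0.0033
handle [[0.5714 0.3155 0.038 ]
 [0.5726 0.2844 0.038 ]
 [0.4811 0.2743 0.038 ]
 [0.4783 0.3074 0.038 ]]
head [[0.6056 0.3257 0.04  ]
 [0.6078 0.2781 0.04  ]
 [0.5766 0.2768 0.04  ]
 [0.572  0.3216 0.04  ]]
head front right [0.6069 0.2794 0.0389]
res 0.0031
head front left [0.6044 0.3266 0.041 ]
res 0.0032
handle rear right [0.4804 0.2763 0.0333]
res 0.0028
handle rear left [0.4781 0.3087 0.0339]
res 0.001
```

Positions agree with the given sizes and heights (mat 209x127 mm, grip top 0.133 m, head top 0.040 m). The two views differ by about 3 mm in y, so I average them. The scanner is at about (0.542, 0.2975) with yaw 0.084, the label at about (0.589, 0.049) and the unit yaw is 0.111. Wheel q is about π+0.2. The grey scanner on the mat is the choice; the orange one at (182,205) is rejected.

```bash
cat >> h.py <<'E'
def down(yaw): # tool down, jaw axis (tool y) at world angle yaw+90deg, x at yaw+180
    y=np.array([-np.sin(yaw),np.cos(yaw),0]); z=np.array([0,0,-1.]); return Ro.from_matrix(np.c_[np.cross(y,z),y,z])
def rows(wps):
    s=read_state(); R0=Ro.from_quat(s['ee_rot']); p0=s['eef_pos']
    x=R0.as_matrix()
    print('t',round(s['time_s'],2),'pos',np.round(p0,4),'tilt',np.round(x[:,2],3),'yaw',round(np.arctan2(-x[0,1],x[1,1]),4),'F',np.round(s['force'],1),'op',round(s['opening'],3),'j6',round(s['joints'][5],2))
    for p,yaw,h in wps:
        d=R0.inv().apply(np.array(p)-p0)/.5; w=(R0.inv()*down(yaw)).as_rotvec()/(2*np.pi)
        print(np.round(np.r_[d,w,h],4).tolist())
E
python3 -c "
from h import *
rows([((.539,.2973,.12),.084,1)])"
```

```text
t 0.1 pos [0.2465 0.5465 0.2303] tilt [-0.001 -0.001 -1.   ] yaw -0.4238 F [ 0.3 -0.  -0.1] op 1.0 j6 -0.09
[-0.7383, -0.2133, 0.2209, -0.0003, -0.0001, -0.0808, 1.0]
```

>>> apply_moves(moves=[[[-0.738,-0.213,0.22,0,0,-0.081,1],[-0.738,-0.213,0.22,0,0,-0.081,1],[-0.738,-0.213,0.22,0,0,-0.081,1],[-0.738,-0.213,0.22,0,0,-0.081,1],[-0.738,-0.213,0.22,0,0,-0.081,1],[-0.738,-0.213,0.22,0,0,-0.081,1],[-0.738,-0.213,0.22,0,0,-0.081,1],[-0.738,-0.213,0.22,0,0,-0.081,1]]])

```text
time_s: 0.77
eef_pos: [0.485, 0.3428, 0.1404]
ee_rot: [-0.043, 0.999, -0.001, -0.001]
force: [1.5, 0.8, -0.8]
opening: 1.003
```

```bash
python3 -c "
from h import *
rows([((.539,.2973,.12),.084,1),((.539,.2973,.008),.084,1)])"
```

```text
t 0.77 pos [0.485  0.3428 0.1404] tilt [-0.001 -0.002 -1.   ] yaw 0.0853 F [ 1.5  0.8 -0.8] op 1.003 j6 -1.13
[-0.1, -0.0997, 0.0407, -0.0003, -0.0002, 0.0002, 1.0]
[-0.1003, -0.0994, 0.2647, -0.0003, -0.0002, 0.0002, 1.0]
```

>>> apply_moves(moves=[[[-0.1,-0.1,0.04,0,0,0,1],[-0.1,-0.1,0.04,0,0,0,1],[-0.1,-0.1,0.04,0,0,0,1],[-0.1,-0.1,0.16,0,0,0,1],[-0.1,-0.1,0.16,0,0,0,1],[-0.1,-0.1,0.16,0,0,0,1]]])

```text
time_s: 1.27
eef_pos: [0.5349, 0.295, 0.0542]
ee_rot: [-0.042, 0.999, -0.003, -0.005]
force: [-1.3, 0.0, -0.4]
opening: 0.995
```

```bash
python3 -c "
from h import *
rows([((.539,.2973,.06),.084,1),((.539,.2973,.009),.084,1)])
s=shot('scene','s1')['image'][:,:,::-1];t=shot('top','t1')['image'][:,:,::-1]
a=cv2.resize(s[180:320,330:480],(600,560),interpolation=cv2.INTER_CUBIC)
cv2.imwrite('pics/c3.png',a)"
```

```text
t 1.27 pos [0.5349 0.295  0.0542] tilt [-0.011 -0.006 -1.   ] yaw 0.0847 F [-1.3  0.  -0.4] op 0.995 j6 -1.23
[-0.0085, 0.0038, -0.0118, -0.0008, -0.0018, 0.0001, 1.0]
[-0.0096, 0.0043, 0.0902, -0.0008, -0.0018, 0.0001, 1.0]
```

View pics/c3.png

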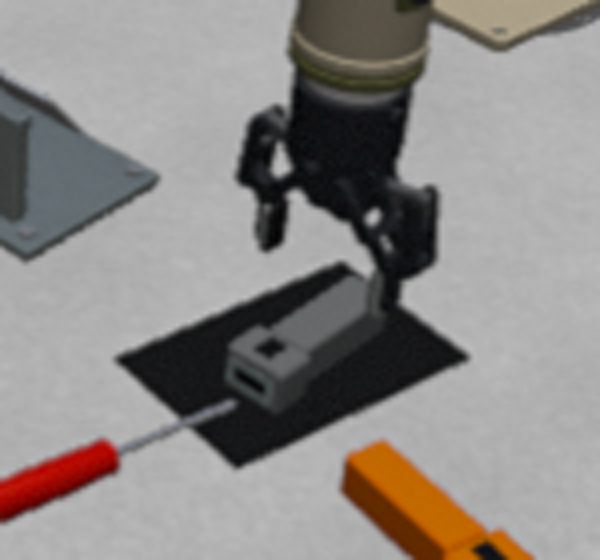

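The crop shows the fingers straddling the grey scanner's handle, one at about (270,230) and the other at (390,290). I descend and close.

>>> apply_moves(moves=[[[-0.009,0.004,0.06,0,-0.002,0,1],[-0.009,0.004,0.09,0,-0.002,0,1],[-0.009,0.004,0.09,0,-0.002,0,1],[-0.009,0.004,0.09,0,-0.002,0,0],[-0.009,0.004,0.09,0,-0.002,0,0],[-0.009,0.004,0.09,0,-0.002,0,0],[-0.009,0.004,0.09,0,-0.002,0,0],[-0.009,0.004,0.09,0,-0.002,0,0]]])

```text
time_s: 2.03
eef_pos: [0.5435, 0.2998, 0.0168]
ee_rot: [-0.043, 0.999, -0.0, 0.006]
force: [2.0, 1.1, -0.6]
opening: 0.379
```

```bash
python3 -c "
from h import *
rows([((.539,.2973,.009),.084,0),((.539,.2973,.16),.084,0)])"
```

```text
t 2.03 pos [0.5435 0.2998 0.0168] tilt [ 0.012 -0.    -1.   ] yaw 0.0855 F [ 2.   1.1 -0.6] op 0.379 j6 -1.23
[0.0095, -0.0043, 0.0154, -0.0002, 0.0019, 0.0002, 0.0]
[0.006, -0.0047, -0.2866, -0.0002, 0.0019, 0.0002, 0.0]
```

>>> apply_moves(moves=[[[0,0,0,0,0,0,0],[0,0,0,0,0,0,0],[0,0,0,0,0,0,0]]])

```text
time_s: 2.28
eef_pos: [0.5434, 0.2998, 0.0168]
ee_rot: [-0.043, 0.999, -0.0, 0.006]
force: [0.7, 1.4, 5.1]
opening: 0.378
```

```bash
python3 -c "
from h import *
rows([((.539,.2973,.009),.084,0),((.541,.2985,.14),.084,0)]);print(read_state()['qvel'])"
```

```text
t 2.28 pos [0.5434 0.2998 0.0168] tilt [ 0.012 -0.    -1.   ] yaw 0.0855 F [0.7 1.4 5.1] op 0.378 j6 -1.23
[0.0094, -0.0042, 0.0154, -0.0002, 0.0018, 0.0002, 0.0]
[0.0021, -0.0025, -0.2465, -0.0002, 0.0018, 0.0002, 0.0]
[ 8.25904351e-04  1.63156789e-03 -5.84661984e-05  1.94508906e-03
 -8.17473953e-03  1.63586679e-03]
```

Steady but gripping about 8 mm too high (the earlier start pose was still overshooting). I reopen, lower and close again, correcting the tilt.

>>> apply_moves(moves=[[[0,0,0,0,0,0,1],[0,0,0,0,0,0,1],[0,0,0,0,0,0,1],[0.004,-0.003,0.017,0,0.002,0,1],[0.004,-0.003,0.017,0,0.002,0,1],[0.004,-0.003,0.017,0,0.002,0,0],[0.004,-0.003,0.017,0,0.002,0,0],[0.004,-0.003,0.017,0,0.002,0,0]]])

```text
time_s: 2.95
eef_pos: [0.5416, 0.2981, 0.0082]
ee_rot: [-0.043, 0.999, -0.001, -0.001]
force: [-0.2, -0.1, 0.0]
opening: 0.603
```

>>> apply_moves(moves=[[[0,0,0,0,0,0,0],[0,0,0,0,0,0,0],[0,0,0,0,0,0,0],[0,0,0,0,0,0,0],[0,0,0,0,0,0,0]]])

```text
time_s: 3.37
eef_pos: [0.542, 0.2983, 0.0086]
ee_rot: [-0.043, 0.999, -0.0, -0.0]
force: [0.4, 0.7, 3.3]
opening: 0.387
```

```bash
python3 -c "
from h import *
rows([((.541,.2985,.14),.084,0)]);shot('top','t2');shot('scene','s2')"
```

```text
t 3.37 pos [0.542  0.2983 0.0086] tilt [-0.    -0.001 -1.   ] yaw 0.0855 F [0.4 0.7 3.3] op 0.387 j6 -1.24
[0.0021, 0.0003, -0.2627, -0.0002, -0.0, 0.0002, 0.0]
```

>>> apply_moves(moves=[[[0,0,-0.06,0,0,0,0],[0,0,-0.14,0,0,0,0],[0,0,-0.22,0,0,0,0],[0,0,-0.22,0,0,0,0],[0,0,-0.22,0,0,0,0]]])

```text
time_s: 3.88
eef_pos: [0.5441, 0.2993, 0.1221]
ee_rot: [-0.043, 0.999, 0.001, 0.003]
force: [-0.7, -0.7, -2.6]
opening: 0.391
```

```bash
python3 -c "
from h import *
rows([((.425,.0307,.0966),.111,0)])"
```

```text
t 3.88 pos [0.5441 0.2993 0.1221] tilt [ 0.005  0.001 -1.   ] yaw 0.0854 F [-0.7 -0.7 -2.6] op 0.391 j6 -1.24
[0.2835, -0.5149, 0.0489, 0.0001, 0.0009, -0.0041, 0.0]
```

>>> apply_moves(moves=[[[0.03,-0.05,0,0,0,0,0],[0.07,-0.12,0,0,0,0,0],[0.11,-0.2,0,0,0,-0.002,0],[0.15,-0.28,0,0,0,-0.004,0],[0.19,-0.35,0.01,0,0.001,-0.004,0],[0.23,-0.42,0.02,0,0.001,-0.004,0],[0.265,-0.48,0.04,0,0.001,-0.004,0],[0.28,-0.51,0.048,0,0.001,-0.004,0]]])

```text
time_s: 4.55
eef_pos: [0.4218, 0.0304, 0.0931]
ee_rot: [-0.055, 0.999, 0.0, -0.004]
force: [0.6, -0.3, -3.6]
opening: 0.389
```

>>> apply_moves(moves=[[[0,0,0,0,0,0,0],[0,0,0,0,0,0,0],[0,0,0,0,0,0,0],[0,0,0,0,0,0,0]]])

```text
time_s: 4.88
eef_pos: [0.4221, 0.0312, 0.0929]
ee_rot: [-0.055, 0.998, 0.0, -0.004]
force: [0.1, 0.7, -1.0]
opening: 0.389
```

```bash
python3 -c "
from h import *
rows([((.425,.0307,.0966),.111,0)])
S=shot('scene','s3');T=shot('top','t3')
a=cv2.resize(T['image'][170:280,260:400,::-1],(763,600),interpolation=cv2.INTER_CUBIC)
b=cv2.resize(S['image'][130:270,260:460,::-1],(800,560),interpolation=cv2.INTER_CUBIC)
cv2.imwrite('pics/c4.png',a);cv2.imwrite('pics/c5.png',b)"
```

```text
t 4.88 pos [0.4221 0.0312 0.0929] tilt [-0.008  0.    -1.   ] yaw 0.1101 F [ 0.1  0.7 -1. ] op 0.389 j6 -1.73
[-0.0056, -0.0017, -0.0074, 0.0002, -0.0013, -0.0001, 0.0]
```

View pics/c5.png

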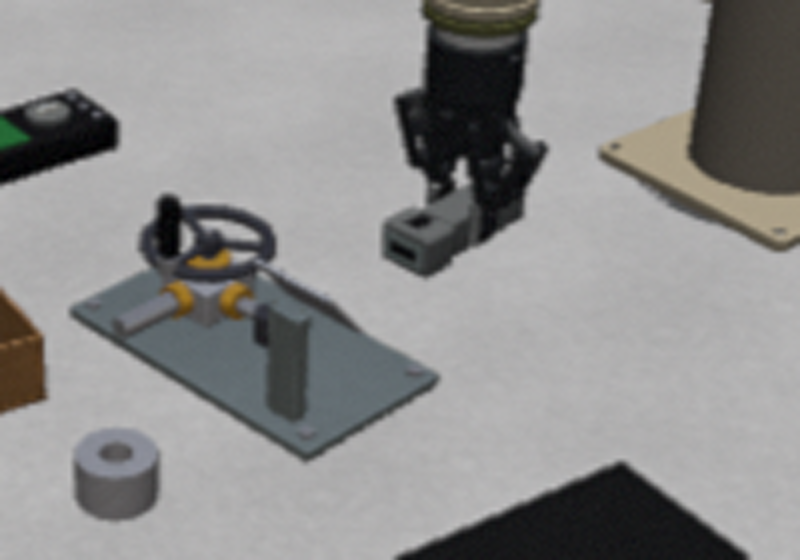

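View pics/c4.png

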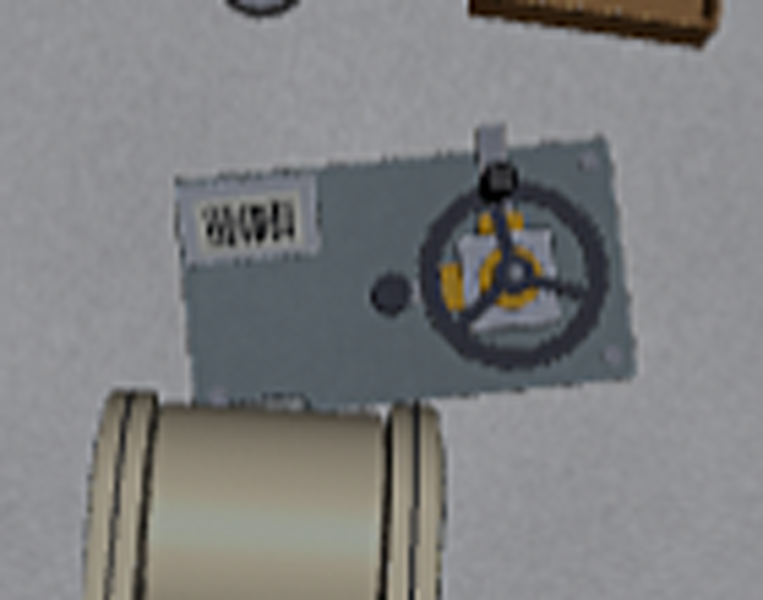

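```bash
python3 -c "
from h import *
S=load('s3');T=load('t3');S0=load('s2')
p=[.4867,.0384,.1063];print(proj(S,p),(402.5/4-.5+260,250.5/4-.5+130))
print('axis pts',proj(S,[.5867,.0495,.1063]))
print('tri-ish: scene ray at y plane', onz(S,(360.1,192.1),.1063))
print(proj(S,[[.4867,.0384,.1243]]),'head top front edge mid crop (407,232)',(407.5/4-.5+260,232.5/4-.5+130))
print('label corner: plate top corner scene', proj(S,[.589,.049,.11]))
"
```

```text
[[360.46724788 191.95315622]] (360.125, 192.125)
axis pts [[337.6070285  203.89986241]]
tri-ish: scene ray at y plane [0.4881898  0.03838638 0.1063    ]
[[360.86076411 186.85797427]] head top front edge mid crop (407,232) (361.375, 187.625)
label corner: plate top corner scene [[336.94621008 203.00699857]]
```

The projected window (360.5,192.0) matches the image (360.1,192.1), so the scanner sits in the fingers as assumed. I trim the aim and hold.

>>> apply_moves(moves=[[[-0.006,-0.002,-0.007,0,-0.001,0,0],[-0.006,-0.002,-0.007,0,-0.001,0,0],[-0.006,-0.002,-0.007,0,-0.001,0,0],[-0.006,-0.002,-0.007,0,-0.001,0,0],[-0.006,-0.002,-0.007,0,-0.001,0,0],[-0.006,-0.002,-0.007,0,-0.001,0,0],[-0.006,-0.002,-0.007,0,-0.001,0,0],[-0.006,-0.002,-0.007,0,-0.001,0,0]]])

```text
time_s: 5.65
eef_pos: [0.4255, 0.0306, 0.0968]
ee_rot: [-0.055, 0.998, 0.0, -0.001]
force: [0.2, 0.6, -2.3]
opening: 0.389
```

>>> apply_moves(moves=[[[0,0,0,0,0,0,0],[0,0,0,0,0,0,0],[0,0,0,0,0,0,0],[0,0,0,0,0,0,0],[0,0,0,0,0,0,0],[0,0,0,0,0,0,0],[0,0,0,0,0,0,0],[0,0,0,0,0,0,0]]])

```text
time_s: 6.32
eef_pos: [0.4255, 0.0306, 0.0968]
ee_rot: [-0.055, 0.998, 0.0, -0.001]
force: [-0.1, 0.8, -1.9]
opening: 0.388
```

>>> apply_moves(moves=[[[0,0,0,0,0,0,0],[0,0,0,0,0,0,0],[0,0,0,0,0,0,0],[0,0,0,0,0,0,0],[0,0,0,0,0,0,0],[0,0,0,0,0,0,0],[0,0,0,0,0,0,0],[0,0,0,0,0,0,0]]])

```text
time_s: 6.98
eef_pos: [0.4254, 0.0306, 0.0967]
ee_rot: [-0.055, 0.998, 0.0, -0.001]
force: [-0.6, 0.8, -1.6]
opening: 0.39
```

```bash
python3 -c "
from h import *
rows([((.534,.2905,.12),-.0,0),((.534,.2905,.12),.08,0)]);print(read_state()['qvel'])"
```

```text
t 6.98 pos [0.4254 0.0306 0.0967] tilt [-0.001  0.001 -1.   ] yaw 0.1107 F [-0.6  0.8 -1.6] op 0.39 j6 -1.73
[-0.2732, 0.4927, -0.0465, 0.0001, -0.0002, 0.0176, 0.0]
[-0.2732, 0.4927, -0.0465, 0.0001, -0.0002, 0.0049, 0.0]
[-0.00013502  0.00108784 -0.00035935 -0.00046679  0.00010079 -0.00037271]
```

>>> apply_moves(moves=[[[-0.02,0.03,-0.02,0,0,0,0],[-0.06,0.1,-0.045,0,0,0,0],[-0.1,0.18,-0.047,0,0,0.005,0],[-0.14,0.26,-0.047,0,0,0.005,0],[-0.18,0.33,-0.047,0,0,0.005,0],[-0.22,0.4,-0.047,0,0,0.005,0],[-0.255,0.46,-0.047,0,0,0.005,0],[-0.272,0.49,-0.047,0,0,0.005,0]]])

```text
time_s: 7.65
eef_pos: [0.5346, 0.2935, 0.1202]
ee_rot: [-0.041, 0.999, 0.001, -0.0]
force: [-0.5, 1.2, -1.3]
opening: 0.387
```

>>> apply_moves(moves=[[[0,0,0,0,0,0,0],[0,0,0,0,0,0,0],[0,0,0,0,0,0,0]]])

```text
time_s: 7.9
eef_pos: [0.5339, 0.2928, 0.1196]
ee_rot: [-0.041, 0.999, 0.001, -0.001]
force: [-0.0, 0.1, -2.5]
opening: 0.384
```

```bash
python3 -c "
from h import *
rows([((.535,.291,.009),.08,0)])"
```

```text
t 7.9 pos [0.5339 0.2928 0.1196] tilt [-0.001  0.001 -1.   ] yaw 0.0818 F [-0.   0.1 -2.5] op 0.384 j6 -1.24
[-0.0021, -0.0042, 0.2211, 0.0002, -0.0002, 0.0003, 0.0]
```

>>> apply_moves(moves=[[[-0.002,-0.004,0.07,0,0,0,0],[-0.002,-0.004,0.14,0,0,0,0],[-0.002,-0.004,0.19,0,0,0,0],[-0.002,-0.004,0.21,0,0,0,0],[-0.002,-0.004,0.221,0,0,0,0],[-0.002,-0.004,0.221,0,0,0,0],[-0.002,-0.004,0.221,0,0,0,0]]])

```text
time_s: 8.48
eef_pos: [0.5357, 0.2904, 0.0105]
ee_rot: [-0.04, 0.999, 0.001, 0.0]
force: [-0.2, 0.1, -1.9]
opening: 0.387
```

>>> apply_moves(moves=[[[0,0,0,0,0,0,1],[0,0,0,0,0,0,1],[0,0,0,0,0,0,1],[0,0,0,0,0,0,1],[0,0,0,0,0,0,1],[0,0,0,0,0,0,1]]])

```text
time_s: 8.98
eef_pos: [0.5358, 0.2905, 0.0107]
ee_rot: [-0.04, 0.999, 0.001, 0.0]
force: [0.4, 0.7, 0.1]
opening: 1.003
```

>>> apply_moves(moves=[[[0,0,-0.06,0,0,0,1],[0,0,-0.14,0,0,0,1],[0,0,-0.22,0,0,0,1],[0,0,-0.3,0,0,0,1],[0,0,-0.36,0,0,0,1],[0,0,-0.36,0,0,0,1],[0,0,-0.36,0,0,0,1]]])

```text
time_s: 9.57
eef_pos: [0.5374, 0.2909, 0.1939]
ee_rot: [-0.04, 0.999, 0.002, 0.003]
force: [-0.6, 0.1, -1.0]
opening: 0.998
```

```bash
python3 -c "
from h import *
rows([((.614,-.089,.19),.111,1),((.614,-.089,.19),.111+1.57,1)])
S=shot('scene','s4');T=shot('top','t4')
cv2.imwrite('pics/c6.png',cv2.resize(S['image'][165:325,285:485,::-1],(700,560),interpolation=cv2.INTER_CUBIC))"
```

```text
t 9.57 pos [0.5374 0.2909 0.1939] tilt [ 0.006  0.004 -1.   ] yaw 0.0809 F [-0.6  0.1 -1. ] op 0.998 j6 -1.24
[-0.0912, -0.7698, 0.0055, 0.0006, 0.0009, -0.0048, 1.0]
[-0.0912, -0.7698, 0.0055, -0.0003, 0.0012, -0.2547, 1.0]
```

View pics/c6.png

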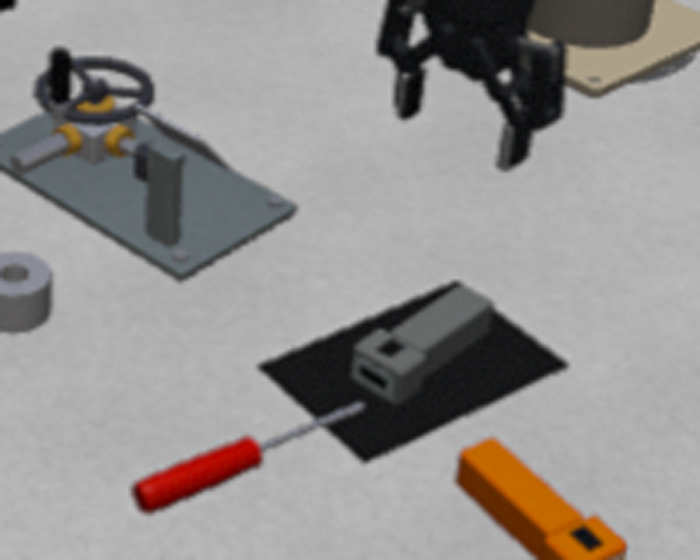

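Scanner lies flat on the mat, let go, at crop (420,340), with the screwdriver untouched. Now to the crank grip.

>>> apply_moves(moves=[[[-0.01,-0.08,0,0,0,0,1],[-0.02,-0.16,0,0,0,0,1],[-0.03,-0.24,0,0,0,0,1],[-0.04,-0.32,0,0,0,0,1],[-0.05,-0.4,0,0,0,0,1],[-0.06,-0.48,0,0,0,0,1],[-0.07,-0.56,0,0,0,0,1],[-0.08,-0.64,0,0,0,0,1]]])

```text
time_s: 10.33
eef_pos: [0.5995, -0.0276, 0.1862]
ee_rot: [-0.04, 0.999, 0.001, -0.003]
force: [-0.0, -0.4, -0.0]
opening: 1.002
```

>>> apply_moves(moves=[[[0,0,0,0,0,0,1],[0,0,0,0,0,0,1],[0,0,0,0,0,0,1]]])

```text
time_s: 10.58
eef_pos: [0.5982, -0.0273, 0.1838]
ee_rot: [-0.04, 0.999, 0.002, -0.005]
force: [0.0, 1.0, 0.7]
opening: 1.003
```

```bash
python3 -c "
from h import *
rows([((.614,-.09,.18),.08,1),((.614,-.09,.09),.08,1)])"
```

```text
t 10.58 pos [ 0.5982 -0.0273  0.1838] tilt [-0.01   0.003 -1.   ] yaw 0.0798 F [0.  1.  0.7] op 1.003 j6 -1.78
[-0.0216, -0.1275, 0.0069, 0.0006, -0.0015, -0.0, 1.0]
[-0.0233, -0.1282, 0.1869, 0.0006, -0.0015, -0.0, 1.0]
```

>>> apply_moves(moves=[[[-0.02,-0.08,0.004,0.001,-0.001,0,1],[-0.022,-0.127,0.006,0.001,-0.001,0,1],[-0.022,-0.127,0.006,0.001,-0.001,0,1],[-0.022,-0.127,0.006,0.001,-0.001,0,1]]])

```text
time_s: 10.92
eef_pos: [0.6137, -0.0888, 0.1794]
ee_rot: [-0.04, 0.999, -0.001, -0.002]
force: [-0.2, -0.2, 0.3]
opening: 0.999
```

```bash
python3 -c "
from h import *
rows([((.614,-.09,.09),.08,1)])
S=shot('scene','s5');cv2.imwrite('pics/c7.png',cv2.resize(S['image'][110:250,240:400,::-1],(640,560),interpolation=cv2.INTER_CUBIC))
s=read_state();print(s['eef_pos'])"
```

```text
t 10.92 pos [ 0.6137 -0.0888  0.1794] tilt [-0.004 -0.002 -1.   ] yaw 0.0799 F [-0.2 -0.2  0.3] op 0.999 j6 -1.87
[-0.0012, -0.0021, 0.1788, -0.0003, -0.0007, -0.0, 1.0]
[ 0.61376046 -0.08808924  0.17964169]
```

View pics/c7.png

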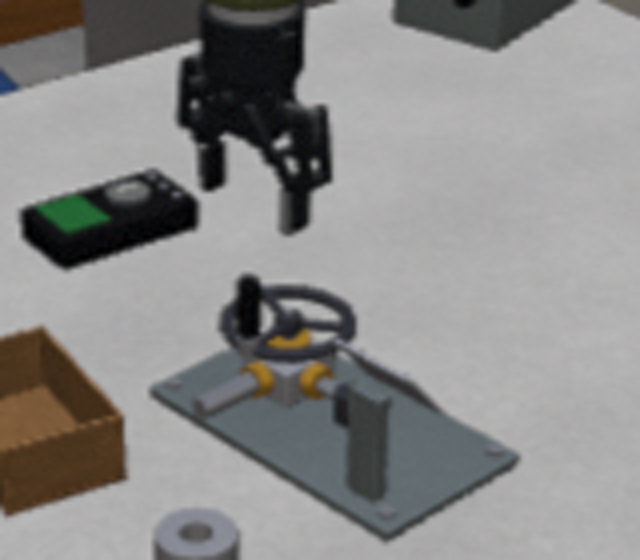

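The fingers stand centred over the black post at about (248,285) in the crop. I descend and grip.

>>> apply_moves(moves=[[[-0.001,-0.003,0.06,0,0,0,1],[-0.001,-0.003,0.12,0,0,0,1],[-0.001,-0.003,0.165,0,0,0,1],[-0.001,-0.003,0.175,0,0,0,1],[-0.001,-0.003,0.175,0,0,0,1],[-0.001,-0.003,0.175,0,0,0,0],[-0.001,-0.003,0.175,0,0,0,0],[-0.001,-0.003,0.175,0,0,0,0]]])

```text
time_s: 11.63
eef_pos: [0.6156, -0.0897, 0.0947]
ee_rot: [-0.041, 0.999, -0.001, -0.0]
force: [0.6, 0.7, 0.6]
opening: 0.6
```

>>> apply_moves(moves=[[[0,0,0,0,0,0,0],[0,0,0,0,0,0,0],[0,0,0,0,0,0,0],[0,0,0,0,0,0,0],[0,0,0,0,0,0,0],[0,0,0,0,0,0,0]]])

```text
time_s: 12.13
eef_pos: [0.6167, -0.09, 0.0964]
ee_rot: [-0.04, 0.999, -0.002, 0.001]
force: [-0.6, 0.5, 6.0]
opening: 0.214
```

```bash
cat >> h.py <<'E'
# circle about world centre: angles a = world direction of grip; grip z of TCP fixed; off: TCP minus grip centre (xy)
O=np.array([.566,-.105]); YAW=.111
def circ(qs,off,z,jaw=.08,n0=0):
    wps=[]
    for q in qs:
        a=np.pi+q+YAW; wps.append(((O[0]+.05*np.cos(a)+off[0],O[1]+.05*np.sin(a)+off[1],z),jaw,0))
    rows(wps); s=read_state(); d=s['eef_pos'][:2]-off-O
    print('r',round(np.linalg.norm(d),4),'q mod 2pi',round((np.arctan2(d[1],d[0])-np.pi-YAW)%(2*np.pi),3),'F',s['force'].round(1))
E
python3 -c "
from h import *
circ([3.2,2.95,2.65,2.35,2.05,1.75,1.45,1.15],np.zeros(2),.0925)"
```

```text
t 12.13 pos [ 0.6167 -0.09    0.0964] tilt [ 0.002 -0.003 -1.   ] yaw 0.0809 F [-0.6  0.5  6. ] op 0.214 j6 -1.88
[0.0039, -0.0128, 0.0079, -0.0005, 0.0003, 0.0001, 0.0]
[0.0048, -0.0377, 0.008, -0.0005, 0.0003, 0.0001, 0.0]
[0.014, -0.0661, 0.0081, -0.0005, 0.0003, 0.0001, 0.0]
[0.0311, -0.0906, 0.0081, -0.0005, 0.0003, 0.0001, 0.0]
[0.0548, -0.1089, 0.0081, -0.0005, 0.0003, 0.0001, 0.0]
[0.0827, -0.1194, 0.0081, -0.0005, 0.0003, 0.0001, 0.0]
[0.1126, -0.1212, 0.0081, -0.0005, 0.0003, 0.0001, 0.0]
[0.1416, -0.1141, 0.008, -0.0005, 0.0003, 0.0001, 0.0]
r 0.0529 q mod 2pi 3.318 F [-0.6  0.5  6. ]
```

```bash
python3 -c "
from h import *
circ([3.2,3.0,2.8,2.6,2.4,2.2,2.0],np.array([.0025,0]),.0955)"
```

```text
t 12.13 pos [ 0.6167 -0.09    0.0964] tilt [ 0.002 -0.003 -1.   ] yaw 0.0809 F [-0.6  0.5  6. ] op 0.214 j6 -1.88
[-0.0011, -0.0132, 0.0019, -0.0005, 0.0003, 0.0001, 0.0]
[-0.0009, -0.0332, 0.002, -0.0005, 0.0003, 0.0001, 0.0]
[0.0033, -0.0527, 0.002, -0.0005, 0.0003, 0.0001, 0.0]
[0.0113, -0.071, 0.0021, -0.0005, 0.0003, 0.0001, 0.0]
[0.0228, -0.0873, 0.0021, -0.0005, 0.0003, 0.0001, 0.0]
[0.0373, -0.1011, 0.0021, -0.0005, 0.0003, 0.0001, 0.0]
[0.0542, -0.1117, 0.0021, -0.0005, 0.0003, 0.0001, 0.0]
r 0.0505 q mod 2pi 3.332 F [-0.6  0.5  6. ]
```

>>> apply_moves(moves=[[[-0.001,-0.013,0.002,0,0,0,0],[-0.001,-0.033,0.002,0,0,0,0],[0.003,-0.053,0.002,0,0,0,0],[0.011,-0.071,0.002,0,0,0,0],[0.023,-0.087,0.002,0,0,0,0],[0.037,-0.101,0.002,0,0,0,0],[0.054,-0.112,0.002,0,0,0,0],[0.054,-0.112,0.002,0,0,0,0]]])

```text
time_s: 12.8
eef_pos: [0.593, -0.1484, 0.0964]
ee_rot: [-0.04, 0.999, -0.001, 0.0]
force: [-5.5, 7.0, 7.6]
opening: 0.216
```

```bash
python3 -c "
from h import *
circ([1.8,1.6,1.35,1.1,.85,.6,.4,.25],np.array([.0025,0]),.0955)
T=shot('top','t6');a=T['image'][185:255,280:390,::-1];cv2.imwrite('pics/c8.png',cv2.resize(a,None,fx=5,fy=5,interpolation=cv2.INTER_CUBIC))"
```

```text
t 12.8 pos [ 0.593  -0.1484  0.0964] tilt [ 0.001 -0.001 -1.   ] yaw 0.08 F [-5.5  7.   7.6] op 0.216 j6 -1.98
[0.0162, -0.0062, 0.0017, -0.0002, 0.0001, 0.0, 0.0]
[0.0359, -0.0094, 0.0017, -0.0002, 0.0001, 0.0, 0.0]
[0.0608, -0.0078, 0.0017, -0.0002, 0.0001, 0.0, 0.0]
[0.0845, -0.0001, 0.0017, -0.0002, 0.0001, 0.0, 0.0]
[0.1056, 0.0132, 0.0016, -0.0002, 0.0001, 0.0, 0.0]
[0.1227, 0.0314, 0.0016, -0.0002, 0.0001, 0.0, 0.0]
[0.1328, 0.0486, 0.0016, -0.0002, 0.0001, 0.0, 0.0]
[0.138, 0.0627, 0.0015, -0.0002, 0.0001, 0.0, 0.0]
r 0.0498 q mod 2pi 1.974 F [-5.5  7.   7.6]
```

>>> apply_moves(moves=[[[0.016,-0.005,0,0,0,0,0],[0.036,-0.008,0,0,0,0,0],[0.061,-0.006,0,0,0,0,0],[0.085,0.002,0,0,0,0,0],[0.106,0.015,0,0,0,0,0],[0.123,0.032,0,0,0,0,0],[0.133,0.049,0,0,0,0,0],[0.133,0.049,0,0,0,0,0]]])

```text
time_s: 13.52
eef_pos: [0.5249, -0.1285, 0.0965]
ee_rot: [-0.04, 0.999, -0.001, 0.001]
force: [2.3, 3.7, -2.6]
opening: 0.216
```

```bash
python3 -c "
from h import *
circ([.3,.2,.1,0,-.05,-.1],np.array([.0025,0]),.0955)"
```

```text
t 13.52 pos [ 0.5249 -0.1285  0.0965] tilt [ 0.002 -0.001 -1.   ] yaw 0.08 F [ 2.3  3.7 -2.6] op 0.216 j6 -1.99
[0.0039, 0.0074, 0.002, -0.0002, 0.0004, -0.0, 0.0]
[0.0066, 0.017, 0.002, -0.0002, 0.0004, -0.0, 0.0]
[0.0084, 0.0269, 0.002, -0.0002, 0.0004, -0.0, 0.0]
[0.0092, 0.0368, 0.002, -0.0002, 0.0004, -0.0, 0.0]
[0.0093, 0.0418, 0.002, -0.0002, 0.0004, -0.0, 0.0]
[0.0091, 0.0468, 0.002, -0.0002, 0.0004, -0.0, 0.0]
r 0.0496 q mod 2pi 0.384 F [ 2.3  3.7 -2.6]
```

>>> apply_moves(moves=[[[0.004,0.007,0,0,0,0,0],[0.007,0.017,0,0,0,0,0],[0.008,0.027,0,0,0,0,0],[0.009,0.036,0,0,0,0,0],[0.009,0.04,0,0,0,0,0],[0.009,0.04,0,0,0,0,0],[0.009,0.04,0,0,0,0,0]]])

```text
time_s: 14.1
eef_pos: [0.5191, -0.11, 0.0965]
ee_rot: [-0.04, 0.999, -0.001, 0.001]
force: [4.2, -4.3, -4.4]
opening: 0.209
```

```bash
python3 -c "
from h import *
circ([0,-.05,-.1],np.array([.0025,0]),.0955)"
```

```text
t 14.1 pos [ 0.5191 -0.11    0.0965] tilt [ 0.003 -0.003 -1.   ] yaw 0.0799 F [ 4.2 -4.3 -4.4] op 0.209 j6 -1.95
[0.0006, -0.001, 0.0021, -0.0004, 0.0004, -0.0, 0.0]
[0.0006, 0.004, 0.002, -0.0004, 0.0004, -0.0, 0.0]
[0.0004, 0.009, 0.002, -0.0004, 0.0004, -0.0, 0.0]
r 0.0497 q mod 2pi 6.273 F [ 4.2 -4.3 -4.4]
```

>>> apply_moves(moves=[[[0,0.006,0,0,0,0,0],[0,0.01,0,0,0,0,0],[0,0.01,0,0,0,0,0],[0,0.01,0,0,0,0,0]]])

```text
time_s: 14.43
eef_pos: [0.5191, -0.1097, 0.0966]
ee_rot: [-0.039, 0.999, -0.005, 0.002]
force: [5.5, -21.9, -8.4]
opening: 0.211
```

```bash
python3 -c "
from h import *
circ([0,-.1],np.array([.0025,0]),.0955)"
```

```text
t 14.43 pos [ 0.5191 -0.1097  0.0966] tilt [ 0.004 -0.01  -1.   ] yaw 0.0786 F [  5.5 -21.9  -8.4] op 0.211 j6 -1.95
[0.0007, -0.0015, 0.0022, -0.0016, 0.0006, -0.0002, 0.0]
[0.0005, 0.0084, 0.0021, -0.0016, 0.0006, -0.0002, 0.0]
r 0.0496 q mod 2pi 6.268 F [  5.5 -21.9  -8.4]
```

Firm stop confirmed: the force rose from 4 to 22 N with no motion. TCP at the stop is (0.519, -0.110). Now back it off, half a turn at a time.

```bash
python3 -c "
from h import *
circ([.2,.5,.9,1.3,1.75,2.2,2.65,3.1],np.array([.0025,0]),.0955)"
```

```text
t 14.43 pos [ 0.5191 -0.1097  0.0966] tilt [ 0.004 -0.01  -1.   ] yaw 0.0786 F [  5.5 -21.9  -8.4] op 0.211 j6 -1.95
[-0.0019, -0.0213, 0.0025, -0.0016, 0.0006, -0.0002, 0.0]
[-0.0131, -0.0491, 0.0028, -0.0016, 0.0006, -0.0002, 0.0]
[-0.0396, -0.0786, 0.0032, -0.0016, 0.0006, -0.0002, 0.0]
[-0.0756, -0.0955, 0.0035, -0.0016, 0.0006, -0.0002, 0.0]
[-0.1202, -0.0961, 0.0036, -0.0016, 0.0006, -0.0002, 0.0]
[-0.1607, -0.0772, 0.0036, -0.0016, 0.0006, -0.0002, 0.0]
[-0.1889, -0.0426, 0.0033, -0.0016, 0.0006, -0.0002, 0.0]
[-0.1992, 0.0008, 0.0029, -0.0016, 0.0006, -0.0002, 0.0]
r 0.0496 q mod 2pi 6.268 F [  5.5 -21.9  -8.4]
```

>>> apply_moves(moves=[[[-0.002,-0.021,0.001,-0.001,0,0,0],[-0.013,-0.049,0.001,-0.001,0,0,0],[-0.04,-0.079,0.001,-0.001,0,0,0],[-0.076,-0.096,0.001,-0.001,0,0,0],[-0.12,-0.096,0.001,-0.001,0,0,0],[-0.161,-0.077,0.001,-0.001,0,0,0],[-0.189,-0.043,0.001,-0.001,0,0,0],[-0.199,0.001,0.001,-0.001,0,0,0]]])

```text
time_s: 15.1
eef_pos: [0.619, -0.1025, 0.0964]
ee_rot: [-0.039, 0.999, -0.002, 0.001]
force: [-12.5, -3.3, 8.4]
opening: 0.218
```

```bash
python3 -c "
from h import *
circ([3.55,4,4.45,4.9,5.3,5.7,6.05,6.283],np.array([.0025,0]),.0965)"
```

```text
t 15.1 pos [ 0.619  -0.1025  0.0964] tilt [ 0.003 -0.005 -1.   ] yaw 0.0771 F [-12.5  -3.3   8.4] op 0.218 j6 -1.89
[0.0107, 0.0455, -0.0005, -0.0008, 0.0003, -0.0005, 0.0]
[0.0383, 0.0806, -0.0007, -0.0008, 0.0003, -0.0005, 0.0]
[0.0784, 0.1001, -0.0009, -0.0008, 0.0003, -0.0005, 0.0]
[0.123, 0.1003, -0.001, -0.0008, 0.0003, -0.0005, 0.0]
[0.1593, 0.084, -0.001, -0.0008, 0.0003, -0.0005, 0.0]
[0.1864, 0.0549, -0.0009, -0.0008, 0.0003, -0.0005, 0.0]
[0.1991, 0.0225, -0.0008, -0.0008, 0.0003, -0.0005, 0.0]
[0.201, -0.0006, -0.0006, -0.0008, 0.0003, -0.0005, 0.0]
r 0.0506 q mod 2pi 3.081 F [-12.5  -3.3   8.4]
```

>>> apply_moves(moves=[[[0.011,0.045,0,-0.001,0,0,0],[0.038,0.08,0,-0.001,0,0,0],[0.078,0.1,0,-0.001,0,0,0],[0.122,0.1,0,-0.001,0,0,0],[0.159,0.084,0,-0.001,0,0,0],[0.186,0.055,0,-0.001,0,0,0],[0.199,0.023,0,-0.001,0,0,0],[0.201,-0.001,0,-0.001,0,0,0]]])

```text
time_s: 15.77
eef_pos: [0.5191, -0.1116, 0.0966]
ee_rot: [-0.039, 0.999, 0.001, 0.002]
force: [13.5, 4.7, -8.3]
opening: 0.215
```

```bash
python3 -c "
from h import *
circ([.3,.65,1.05,1.45,1.85,2.25,2.7,3.1],np.array([.0025,0]),.0965)"
```

```text
t 15.77 pos [ 0.5191 -0.1116  0.0966] tilt [ 0.005  0.001 -1.   ] yaw 0.077 F [13.5  4.7 -8.3] op 0.215 j6 -1.96
[-0.005, -0.0273, 0.0001, 0.0001, 0.0008, -0.0005, 0.0]
[-0.0219, -0.0577, 0.0002, 0.0001, 0.0008, -0.0005, 0.0]
[-0.0527, -0.0829, 0.0003, 0.0001, 0.0008, -0.0005, 0.0]
[-0.0908, -0.0941, 0.0005, 0.0001, 0.0008, -0.0005, 0.0]
[-0.1302, -0.0897, 0.0007, 0.0001, 0.0008, -0.0005, 0.0]
[-0.1649, -0.0702, 0.0009, 0.0001, 0.0008, -0.0005, 0.0]
[-0.1912, -0.0342, 0.001, 0.0001, 0.0008, -0.0005, 0.0]
[-0.1994, 0.0047, 0.0011, 0.0001, 0.0008, -0.0005, 0.0]
r 0.0498 q mod 2pi 0.021 F [13.5  4.7 -8.3]
```

One turn done. Now the second.

>>> apply_moves(moves=[[[-0.005,-0.027,0,0,0.001,0,0],[-0.022,-0.058,0,0,0.001,0,0],[-0.053,-0.083,0,0,0.001,0,0],[-0.091,-0.094,0,0,0.001,0,0],[-0.13,-0.09,0,0,0.001,0,0],[-0.165,-0.07,0,0,0.001,0,0],[-0.191,-0.034,0,0,0.001,0,0],[-0.199,0.005,0,0,0.001,0,0]]])

```text
time_s: 16.43
eef_pos: [0.6188, -0.1021, 0.0965]
ee_rot: [-0.038, 0.999, -0.0, -0.001]
force: [-7.3, -2.4, 1.5]
opening: 0.219
```

```bash
python3 -c "
from h import *
circ([3.5,3.9,4.3,4.7,5.1,5.45,5.75,6],np.array([.0025,0]),.0965)"
```

```text
t 16.43 pos [ 0.6188 -0.1021  0.0965] tilt [-0.003 -0.    -1.   ] yaw 0.0758 F [-7.3 -2.4  1.5] op 0.219 j6 -1.89
[0.0084, 0.0402, -0.0, 0.0, -0.0004, -0.0007, 0.0]
[0.0307, 0.0731, 0.0, 0.0, -0.0004, -0.0007, 0.0]
[0.0639, 0.0948, 0.0001, 0.0, -0.0004, -0.0007, 0.0]
[0.1031, 0.1018, 0.0002, 0.0, -0.0004, -0.0007, 0.0]
[0.1418, 0.093, 0.0003, 0.0, -0.0004, -0.0007, 0.0]
[0.1706, 0.0734, 0.0004, 0.0, -0.0004, -0.0007, 0.0]
[0.1886, 0.0496, 0.0004, 0.0, -0.0004, -0.0007, 0.0]
[0.1977, 0.0264, 0.0005, 0.0, -0.0004, -0.0007, 0.0]
r 0.0504 q mod 2pi 3.088 F [-7.3 -2.4  1.5]
```

>>> apply_moves(moves=[[[0.008,0.04,0,0,0,0,0],[0.031,0.073,0,0,0,0,0],[0.064,0.095,0,0,0,0,0],[0.103,0.102,0,0,0,0,0],[0.142,0.093,0,0,0,0,0],[0.171,0.073,0,0,0,0,0],[0.188,0.05,0,0,0,0,0],[0.198,0.026,0,0,0,0,0]]])

```text
time_s: 17.1
eef_pos: [0.5191, -0.0972, 0.0967]
ee_rot: [-0.038, 0.999, -0.0, -0.0]
force: [16.2, -0.7, -13.6]
opening: 0.213
```

```bash
python3 -c "
from h import *
circ([6.15,6.273],np.array([.0025,0]),.0965)"
```

```text
t 17.1 pos [ 0.5191 -0.0972  0.0967] tilt [-0.001 -0.    -1.   ] yaw 0.0761 F [ 16.2  -0.7 -13.6] op 0.213 j6 -1.93
[0.0022, -0.0133, 0.0003, -0.0001, -0.0001, -0.0006, 0.0]
[0.0026, -0.0256, 0.0003, -0.0001, -0.0001, -0.0006, 0.0]
r 0.05 q mod 2pi 6.015 F [ 16.2  -0.7 -13.6]
```

>>> apply_moves(moves=[[[0,-0.008,0,0,0,0,0],[0,-0.018,0,0,0,0,0],[0,-0.025,0,0,0,0,0],[0,-0.025,0,0,0,0,0],[0,-0.025,0,0,0,0,0],[0,-0.025,0,0,0,0,0],[0,-0.025,0,0,0,0,0],[0,-0.025,0,0,0,0,0]]])

```text
time_s: 17.77
eef_pos: [0.5191, -0.1101, 0.0964]
ee_rot: [-0.038, 0.999, -0.001, -0.002]
force: [-7.2, -2.9, 4.0]
opening: 0.216
```

```bash
python3 -c "
from h import *
circ([6.273],np.array([.0025,0]),.0965)
S=shot('scene','s7');T=shot('top','t7')
a=cv2.resize(S['image'][130:310,240:460,::-1],(770,600)[:2],interpolation=cv2.INTER_CUBIC)
cv2.imwrite('pics/c9.png',a);print(read_state()['qvel'].round(4))"
```

```text
t 17.77 pos [ 0.5191 -0.1101  0.0964] tilt [-0.003 -0.001 -1.   ] yaw 0.0763 F [-7.2 -2.9  4. ] op 0.216 j6 -1.95
[0.0007, 0.0003, -0.0001, -0.0002, -0.0005, -0.0006, 0.0]
r 0.0496 q mod 2pi 6.276 F [-7.2 -2.9  4. ]
[-0.001   0.0009 -0.0014 -0.0008  0.0019  0.0006]
```

View pics/c9.png

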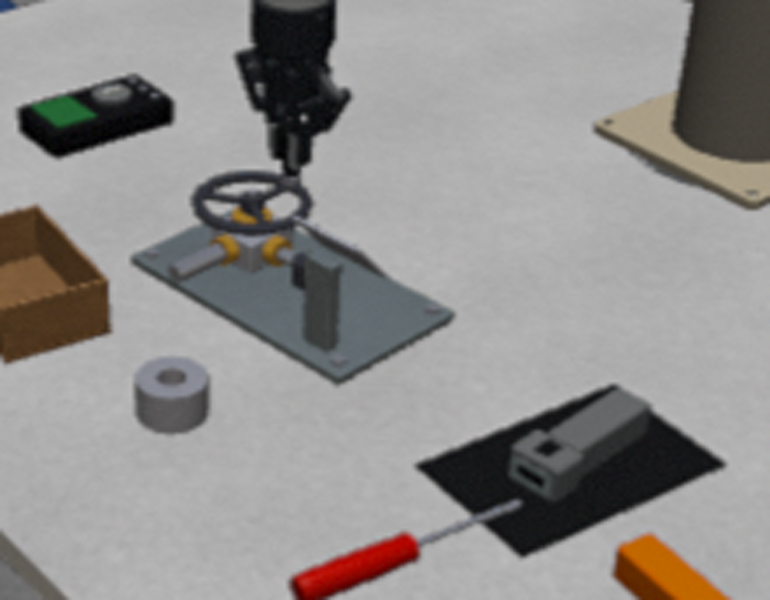

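The picture shows the fingers shut on the grip at about (290,150) on the wheel's robot side, and the scanner flat on the mat at (580,440). The other things look unmoved. I hand in.

```bash
python3 -c "
from h import *
print(hand_in()); s=read_state(); print(s['eef_pos'],s['force'],s['opening'])"
```

```text
the job is handed in; nothing more can be done
None
the job is handed in; nothing more can be done
```

The job is handed in, and every check I made before that passed. The hand-in reports no verdict, and the robot gave no readings afterwards.

- **Scan:** I held the grey scanner for about 1.9 s with its window about 10 cm in front of the label. The arm stood still, and I estimate the aim was within about 2 mm. I then laid it flat on the mat about 14 mm from the middle, and the screwdriver beside it stayed put.
- **Valve:** I turned the wheel clockwise to its stop, where the force rose from 4 to 22 N with no motion. I then backed it off two full turns in four half-turn moves. The tool ended within 0.5 mm of where it stood at the stop, which puts the wheel at about 12.57 rad.
- **At the end:** The fingers were still closed on the crank grip (opening 0.216) and the arm was at rest, at about 18 s of the 72 s allowed. The scanner lay flat on the mat, and the bystanders in view looked unmoved.

Two things did not go to plan:
- **First scanner grip:** it sat about 8 mm too high, so I opened the fingers and gripped lower before lifting.
- **Camera views:** the two views disagreed by about 3 mm in y, so I averaged them.

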